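# Lock the jig slide and prove it by a measured pull

### The arm

A 7-joint arm with a two-finger parallel gripper is mounted at the origin on a cart in front of the work surface, level with it; the furniture and walls round the work are solid. World frame = base frame: x ahead of the robot, y to its left, z up, the work surface at z = 0. Lengths are in m, angles in rad, forces in N, time in s.
With the tool pointing down it reaches from about 0.4 to 0.85 m from the base axis. Payload 6.9 kg.
Tool frame: the origin (TCP) lies midway between the tips of the shut fingers; the grasp point (between the pads) lies 19 mm behind it; y points along the fingers, z is the direction in which the jaws open and shut, and the axes are right-handed (so a half turn about y gives the same grasp; the last joint's range is limited). The gripper opens to 85 mm and grips with 20 to 120 N. Pads are 22 mm wide; open, the fingers measure 114 mm over their backs; the gripper's body (76 mm by 85 mm) begins 54 mm behind the grasp point. The pads swing forward as they close: fully open they stand 13 mm farther back than shut.
Start: joints at [1.244, 0.507, -0.238, 1.5, 0.126, 1.149, -0.155], TCP at [0.262, -0.568, 0.231] pointing down, gripper open.
Joint ranges: [-3.08, 3.08], [-0.24, 2.05], [-1.43, 1.35], [0, 2.5], [-1.52, 4.66], [0.17, 1.96], [-2.89, 2.89]. Speed limits (rad/s): [2.39, 2.39, 3.14, 3.14, 3.14, 3.14, 3.14].

### API

Orientations are given as a 3x3 rotation matrix whose columns are the frame's x, y, z axes.
In Python, from plant import r gives the robot as it stands.
- The arm moves only by the tool arm_command, never from a script. Its arguments are lists of equal length, an entry for each row: "fingers": the finger opening in m, from 0 to 0.0854; "dp": the shift along the tool's x, y, z in m, a list of three; "turn": the turn about the tool's y in degrees. A call has 1 to 20 rows; each row is the pose to reach, as a shift and turn from the pose measured when the call began, along the tool's axes at that moment; what a row does not reach only later rows make up. A row lasts 1/12 s, in which the tool goes at most 41.7 mm and 7.16 degrees, less where a joint would pass 70% of its speed; a pose out of reach is approached as far as the arm can. A call with a gripper value outside its range is refused whole. The fingers move at their own pace and stop on an object; the grip force is fixed at half the most. Time passes only in rows, so rows that repeat a pose let the fingers close. It gives the time, the measured TCP pose, the force and the opening at its end, in the units of the state.
- r.get_obs(): the state, without advancing time (a new reading comes with each control period).
- r.read_camera(name): name is "side" or "top"; returns the picture (480x640x3 uint8, red, green, blue); there is no depth.
- r.camera_info(name): a dict with "mtx" (3x3 intrinsics, pixels), "k1" (the pictures are not rectified: a ray, as slopes to the right and down, at radius r is drawn at 1 + k1 r^2 times it, then the intrinsics apply), "extrinsics" (4x4, takes a point from world to camera coordinates). Camera axes: x right, y down, z forward; pixel columns grow to the right and rows downward; lengths in m; the calibration is good to about 2 mm. A picture is of the moment at which its call begins. camera_info takes no time and is no camera call.
- r.job_done(): hands the job in, once; it reports no verdict.
The state is a dict: "clock": time; "q": joint angles; "joint_vel": joint speeds; "joint_torque": joint torques, N m; "eef_pos": TCP position; "tool_rot": TCP orientation; "wrist_force": force on the tool from outside, world axes, zero at the start; "torque": the same for the moment, N m; "gripper_width": finger opening in m.
Only numpy, scipy, OpenCV 4.12 (cv2) and the standard library are available. Lean on these libraries where they do the work, as an engineer would, in place of code of your own. Each camera call takes 0.05 s, during which the arm holds its last target.

### The job

Push the blue slide of the jig fully home against its fixed jaw, throw its red-knobbed cross bolt fully over to either side to lock it, and prove the lock: hook behind the black spring handle and draw it slowly away from the slide until the green sleeves show (about 13 mm of draw, never so far that the red shows), hold it there for a second, and ease it fully back. One of the two look-alike brass catch blocks is worn and will not hold: if the slide comes along with the handle, push it home, throw the bolt fully over to the other side and prove that. Draw with the handle alone, not by spreading it from the slide; leave the slide home, the bolt over on the side that held, the handle eased back, and the things round the jig undisturbed.

Things in the scene. Friction and masses are not known exactly. Their poses are not given: they have to be found in the camera images.
- rail_frame (a point): Jig, fixed on the bench (place and yaw differ each time): aluminium base plate 130 x 360 x 12 mm. This point is the centre of the plate's top face, 12 mm above the bench. Its y axis runs along the rail toward the fixed jaw (home), its x axis across the rail, away from the robot.
- fixed_jaw (a point): Top edge of the fixed jaw's face, 34 mm above the bench: a dark steel block at the +y end of the rail that stops the slide when it is home.
- catch_near (a point): Top centre of the brass catch block on the robot's side of the rail: 24 mm across the rail, 18 mm along it, top 60 mm above the bench. With the slide home and the bolt over on this side, the bolt's end lies behind the block and keeps the slide from leaving home, unless this is the worn block. Which of the two is worn differs each time and cannot be seen.
- catch_far (a point): Top centre of the like brass catch block on the far side of the rail; one of the two is worn and does not hold.
- slide (a joint): How far the blue slide (60 mm wide, 70 mm long) is from home, m: 0 fully home, growing to 0.11 along -y of rail_frame. It starts 45 to 100 mm from home. Unlocked it slides with about 6 N of friction; locked it has about 1.5 mm of play.
- handle (a joint): Draw of the spring handle out of the slide, m: 0 at rest, growing as the handle is pulled along -y of rail_frame; spring 1.2 N per mm, stop at 0.024. Green sleeves on its two rods begin to show at 9 mm, red ones at 17 mm. Let go, it springs back to 0.
- gap (a point): Moves with the slide; 70 mm above the bench, mid-way between two upright faces: the slide's blue fence 30 mm away along +y of rail_frame (60 mm wide, top 86 mm above the bench; push it to slide home) and the black handle plate 30 mm away along -y when at rest (56 wide, 8 thick, top 92 mm; push it from here to draw the handle). Rods cross the gap below, tops 41 mm above the bench.
- bolt (a joint): Place of the cross bolt on the slide, m: 0 in the middle (unlocked), +0.024 fully over toward the far catch (+x of rail_frame), -0.024 fully over toward the near catch. Starts within 0.005 of 0, stays where left, takes about 2 N to push. Fully over on the sound side with the slide home, it locks the slide.
- bolt_knob (a point): The bolt's red upright cylindrical knob, 20 mm in diameter, reaching from 61 to 105 mm above the bench; this point is on its axis, 85 mm above the bench. It moves with the bolt and the slide; the blue fence's near face lies 40 mm behind it along -y of rail_frame.
- scrap_tube: Bystander: copper tube offcut, 22 x 150 mm, lying right of the jig. Origin at the centre of its underside.
- marker_pen: Bystander: white and black marker pen, 14 x 135 mm, lying right of the jig. Origin at the centre of its underside.
- calliper: Bystander: steel calliper, 74 x 190 x 8 mm, lying right of the jig. Origin at the centre of its underside.
- flat_tin: Bystander: round tin with a red lid, 65 mm wide, 24 mm high, right of the jig. Origin at the centre of its underside.

How it is judged:
On the way, in this order (a step that is already met when the one before it is completed fails the run):
1. the slide is pushed home, within 3 mm (value of joint slide below 0.003 m), for 0.2 s.
2. the bolt is thrown fully over to one side with the slide home (value of joint slide below 0.004 m and (value of joint bolt above 0.019 m or value of joint bolt below -0.019 m)), for 0.2 s.
3. the handle is drawn at least 10 mm (12 N) for half a second, by pulling on the handle alone, while the slide stays home within 4 mm and the bolt stays over (all of step 2 and value of joint handle above 0.01 m and contact force between anything else and slide_c0 below 0.5 N), for 0.5 s.
At the end, for the whole second after the job is handed in: The slide is home within 4 mm, the bolt lies over (19 mm or more of its 24) on the side of the sound catch block (catch_a_c0, on either side), the lock has been proven by a pull, and the handle is back within 3 mm of rest (all of step 2 and value of joint handle below 0.003 m and horizontal distance between bolt_c0 and catch_a_c0 below 0.045 m); the robot touches nothing.
It fails at once if the handle is overdrawn: the red sleeves show (more than 18 mm) (value of joint handle above 0.018 m).
It fails at once if a thing beside the jig is shoved by more than 30 mm (distance of any of scrap_tube, marker_pen, calliper, flat_tin from where it was at the start of the episode above 0.03 m).
It also fails if it takes over 67 s, if anything falls off the work surface, if the arm or the gripper's body presses on something with over 40 N, if the wrist force passes 120 N, or if a joint passes its speed limit or range.

## Working session

There is one attempt and no reset: what is moved stays moved. The work goes in short steps, Python scripts to look and compute and a tool call to move; the robot and the scene stay as the last step left them, time stands still between calls to the robot, and variables do not carry over. Pictures are saved under pics/ and viewed, and the job is handed in when it is done.

Besides the shell and the picture viewer there is one more tool, called after ">>>" in YAML: its name, and indented under it one key for each argument. arm_command: Moves the arm, as the interface text tells. Its arguments: {"type":"object","properties":{"fingers":{"type":"array","items":{"type":"number"}},"dp":{"type":"array","items":{"type":"array","items":{"type":"number"}}},"turn":{"type":"array","items":{"type":"number"}}},"required":["fingers","dp","turn"]}

```bash
mkdir -p pics; ls; python3 - <<'E'
from plant import r
import cv2,numpy as np
o=r.get_obs()
print({k:np.round(v,3).tolist() for k,v in o.items()})
for n in("side","top"):
    im=r.read_camera(n); cv2.imwrite(f"pics/{n}0.png",im[:,:,::-1]); i=r.camera_info(n); print(n,i)
E
```

```text
pics
{'clock': 0.0, 'q': [1.245, 0.508, -0.238, 1.501, 0.126, 1.149, -0.155], 'joint_vel': [-0.0, -0.002, -0.0, 0.001, 0.001, 0.001, -0.001], 'joint_torque': [-0.001, -62.06, -2.187, -24.966, 0.013, 0.012, 0.0], 'eef_pos': [0.261, -0.567, 0.23], 'tool_rot': [[-0.908, -0.001, 0.418], [-0.418, 0.002, -0.908], [0.0, -1.0, -0.002]], 'wrist_force': [-0.119, -0.511, 0.187], 'torque': [0.005, -0.014, -0.014], 'gripper_width': 0.086}
side {'mtx': array([[487.12409975,   0.        , 313.93470534],
       [  0.        , 487.12409975, 233.53393871],
       [  0.        ,   0.        ,   1.        ]]), 'k1': -0.12884673616334474, 'extrinsics': array([[ 0.99712617, -0.07324392, -0.0193581 , -0.55371513],
       [-0.05008347, -0.44558735, -0.89383643,  0.09733994],
       [ 0.05684236,  0.89223721, -0.44797511,  0.89463793],
       [ 0.        ,  0.        ,  0.        ,  1.        ]])}
top {'mtx': array([[533.31844058,   0.        , 321.08327756],
       [  0.        , 533.31844058, 243.16161416],
       [  0.        ,   0.        ,   1.        ]]), 'k1': -0.022165247290068385, 'extrinsics': array([[-0.08283588, -0.99655297, -0.00451618,  0.05479216],
       [-0.97189199,  0.08178646, -0.22076441,  0.56273767],
       [ 0.22037279, -0.01389798, -0.97531671,  1.18400842],
       [ 0.        ,  0.        ,  0.        ,  1.        ]])}
```

View pics/side0.png

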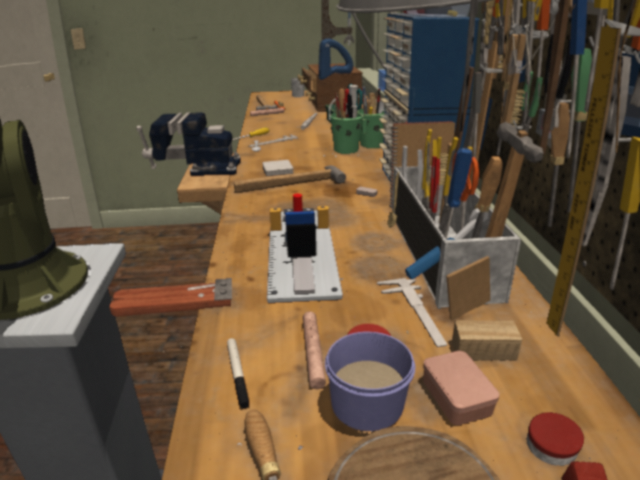

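View pics/top0.png

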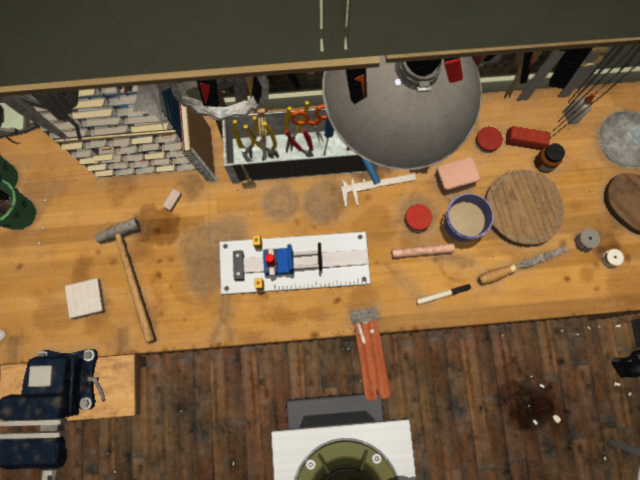

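```bash
cat > h.py <<'E'
import numpy as np,cv2
from plant import r
def proj(n,P):
    i=r.camera_info(n);T=i["extrinsics"];P=np.atleast_2d(P)
    c=P@T[:3,:3].T+T[:3,3]; s=c[:,:2]/c[:,2:]; s=s*(1+i["k1"]*(s**2).sum(1,keepdims=True))
    return s@i["mtx"][:2,:2].T+i["mtx"][:2,2]
def ray(n,uv):
    i=r.camera_info(n);T=i["extrinsics"]
    s=cv2.undistortPoints(np.array(uv,float).reshape(-1,1,2),i["mtx"],np.array([i["k1"],0,0,0.])).reshape(-1,2)
    d=np.c_[s,np.ones(len(s))]@T[:3,:3]; return -T[:3,:3].T@T[:3,3],d
def onz(n,uv,z):
    c,d=ray(n,uv); return c+d*((np.reshape(z,(-1,1))-c[2])/d[:,2:])
def crop(n,name,x0,y0,w,h,k,im=None):
    im=r.read_camera(n) if im is None else im
    cv2.imwrite(f"pics/{name}.png",cv2.resize(im[y0:y0+h,x0:x0+w,::-1],None,fx=k,fy=k,interpolation=cv2.INTER_CUBIC))
    return im
E
python3 - <<'E'
from h import *
a=cv2.imread("pics/top0.png")[:,:,::-1]; crop("top","t0c",210,225,170,80,4.7,a)
a=cv2.imread("pics/side0.png")[:,:,::-1]; crop("side","s0c",250,185,110,120,5,a)
E
```

```text
(no output)
```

View pics/t0c.png

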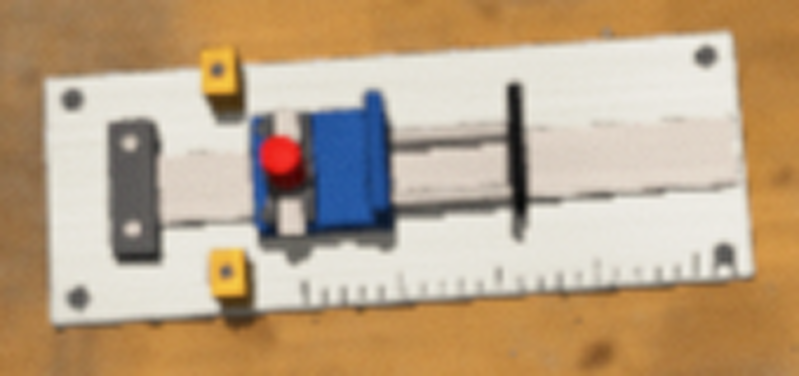

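View pics/s0c.png

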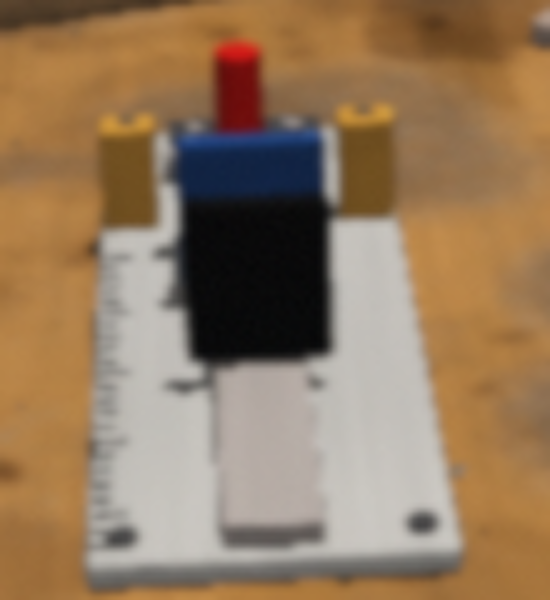

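```bash
cat >> h.py <<'E'
def cr(x0,y0,k,p): p=np.array(p,float); return (p+.5)/k-.5+[x0,y0]
E
python3 - <<'E'
from h import *
t=lambda p,z: onz("top",cr(210,225,4.7,p),z)
C=t([[45,78],[732,33],[753,275],[53,323]],.012)
print(C.round(4)); c=C.mean(0); 
y=(C[0]+C[3]-C[1]-C[2])[:2]; yaw=np.arctan2(y[1],y[0]); x=(C[0]+C[1]-C[2]-C[3])[:2]
print(c,np.degrees(yaw),np.degrees(np.arctan2(x[1],x[0])), np.linalg.norm(C[0]-C[1]),np.linalg.norm(C[0]-C[3]))
yw=np.arctan2(y[1],y[0]); ex=np.array([np.sin(yw),-np.cos(yw)]);ey=np.array([np.cos(yw),np.sin(yw)])
f=lambda w:np.c_[(w[:,:2]-c[:2])@ex,(w[:,:2]-c[:2])@ey].round(4)
print("knob top",f(t([[281,155]],.105)))
print("catch",f(t([[221,70],[228,272]],.06)))
print("fence top ends",f(t([[374,93],[384,225]],.086)))
print("handle top ends",f(t([[514,87],[520,235]],.092)))
print("jaw face",f(t([[158,125],[160,258]],.034)))
# side check
s=lambda p,z: onz("side",cr(250,185,5,p),z)
print("side: plate front corners",f(s([[88,570],[460,552]],.012)), "C", f(C))
print("handle bottom/top",f(s([[185,200],[330,200]],.092)),"fence",f(s([[180,133],[322,130]],.086)),"knob top",f(s([[238,48]],.105)))
E
```

```text
[[ 0.6026  0.2546  0.012 ]
 [ 0.5966 -0.1034  0.012 ]
 [ 0.4693 -0.1012  0.012 ]
 [ 0.4744  0.2558  0.012 ]]
[0.53575226 0.07643699 0.012     ] 89.10575841793901 -0.753535893628446 0.3580402495425657 0.12819201656415571
knob top [[-0.004   0.0502]]
catch [[ 0.0505  0.0822]
 [-0.0516  0.0829]]
fence top ends [[ 0.0276  0.0052]
 [-0.0379  0.0039]]
handle top ends [[ 0.0245 -0.0631]
 [-0.0482 -0.0612]]
jaw face [[ 0.0303  0.1183]
 [-0.038   0.1197]]
side: plate front corners [[-0.0645 -0.1829]
 [ 0.062  -0.1828]] C [[ 0.0641  0.1792]
 [ 0.0637 -0.1789]
 [-0.0637 -0.1787]
 [-0.0641  0.1784]]
handle bottom/top [[-0.027  -0.0632]
 [ 0.026  -0.0684]] fence [[-0.0287  0.0113]
 [ 0.0274  0.0084]] knob top [[-0.004   0.0514]]
```

>>> arm_command:
  fingers: [0, 0, 0, 0, 0, 0, 0, 0, 0, 0, 0, 0, 0, 0, 0, 0, 0, 0, 0, 0]
  dp:
    - [-0.025, 0, -0.022]
    - [-0.05, 0, -0.044]
    - [-0.075, 0, -0.066]
    - [-0.1, 0, -0.088]
    - [-0.125, 0, -0.11]
    - [-0.15, 0, -0.132]
    - [-0.18, 0, -0.158]
    - [-0.21, 0, -0.184]
    - [-0.24, 0, -0.21]
    - [-0.27, 0, -0.236]
    - [-0.3, 0, -0.262]
    - [-0.33, 0, -0.288]
    - [-0.36, 0, -0.315]
    - [-0.39, 0, -0.341]
    - [-0.42, 0, -0.368]
    - [-0.45, 0, -0.394]
    - [-0.48, 0, -0.42]
    - [-0.506, 0, -0.444]
    - [-0.506, 0, -0.444]
    - [-0.506, 0, -0.444]
  turn: [0, 0, 3, 6, 9, 12, 15, 18, 21, 24, 25.6, 25.6, 25.6, 25.6, 25.6, 25.6, 25.6, 25.6, 25.6, 25.6]

```text
clock: 1.77
eef_pos: [0.5351, 0.0504, 0.2306]
tool_rot: [[-1.0, -0.002, -0.01], [0.01, 0.002, -1.0], [0.002, -1.0, -0.002]]
wrist_force: [-0.0, -0.6, -0.0]
gripper_width: 0.0
```

>>> arm_command:
  fingers: [0, 0, 0, 0, 0, 0, 0, 0]
  dp:
    - [0, 0.025, 0.002]
    - [0, 0.055, 0.002]
    - [0, 0.085, 0.002]
    - [0, 0.11, 0.002]
    - [0, 0.11, 0.002]
    - [0, 0.11, 0.002]
    - [0, 0.11, 0.002]
    - [0, 0.11, 0.002]
  turn: [0, 0, 0, 0, 0, 0, 0, 0]

```text
clock: 2.43
eef_pos: [0.5359, 0.0483, 0.1224]
tool_rot: [[-1.0, 0.001, -0.011], [0.011, 0.002, -1.0], [-0.001, -1.0, -0.002]]
wrist_force: [0.7, 0.2, -0.3]
gripper_width: 0.0001
```

```bash
python3 - <<'E'
from h import *
crop("side","s1c",240,130,120,150,4)
crop("top","t1c",210,200,170,120,4.7)
E
```

```text
(no output)
```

View pics/s1c.png

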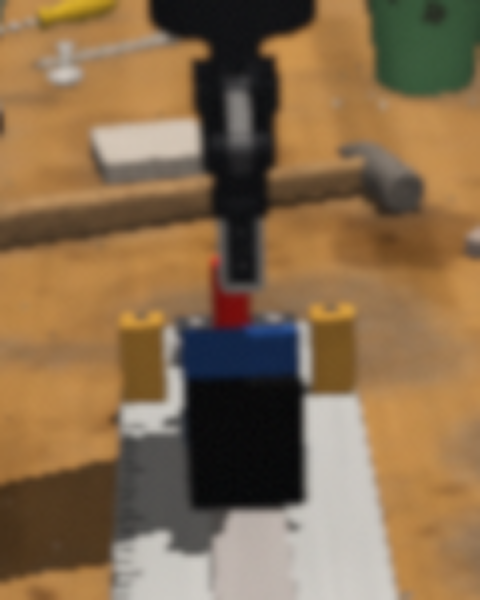

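View pics/t1c.png

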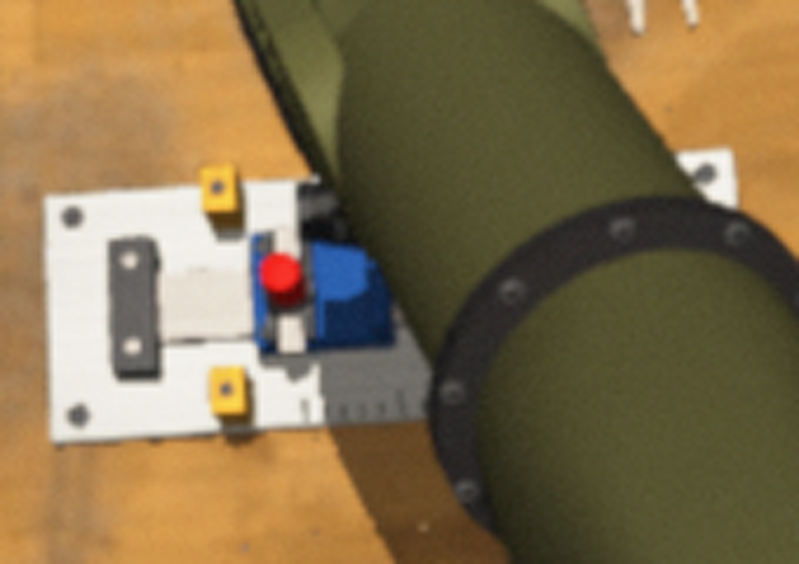

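>>> arm_command:
  fingers: [0, 0, 0, 0, 0, 0, 0, 0, 0, 0, 0, 0, 0, 0, 0, 0]
  dp:
    - [0, 0.02, 0]
    - [0, 0.04, 0]
    - [0, 0.058, 0]
    - [0, 0.058, 0]
    - [0, 0.058, 0]
    - [0, 0.058, -0.008]
    - [0, 0.058, -0.014]
    - [0, 0.058, -0.02]
    - [0, 0.058, -0.026]
    - [0, 0.058, -0.032]
    - [0, 0.058, -0.038]
    - [0, 0.058, -0.044]
    - [0, 0.058, -0.05]
    - [0, 0.058, -0.055]
    - [0, 0.058, -0.06]
    - [0, 0.058, -0.06]
  turn: [0, 0, 0, 0, 0, 0, 0, 0, 0, 0, 0, 0, 0, 0, 0, 0]

```text
clock: 3.87
eef_pos: [0.5376, 0.109, 0.0656]
tool_rot: [[-1.0, 0.004, -0.01], [0.01, 0.002, -1.0], [-0.004, -1.0, -0.002]]
wrist_force: [0.8, -2.8, 1.9]
gripper_width: 0.0001
```

```bash
python3 - <<'E'
from h import *
crop("side","s2c",240,130,120,150,4)
crop("top","t2c",210,200,170,120,4.7)
E
```

```text
(no output)
```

View pics/t2c.png

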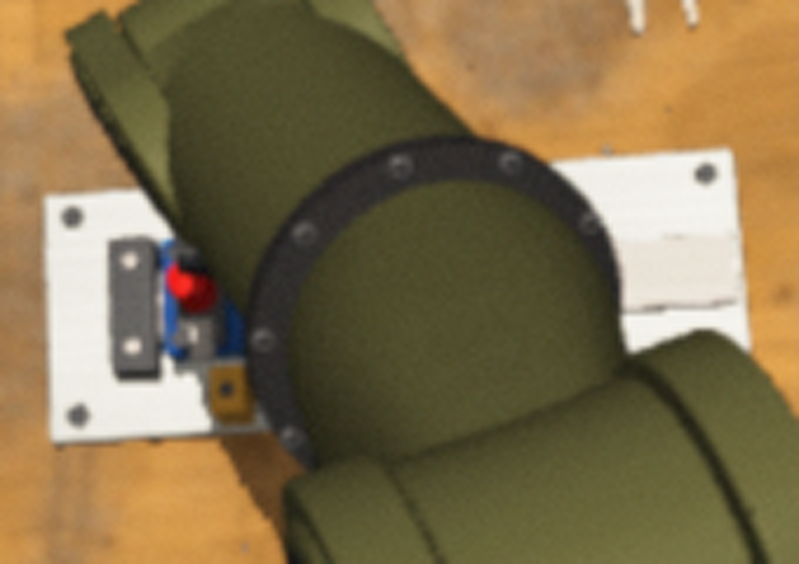

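View pics/s2c.png

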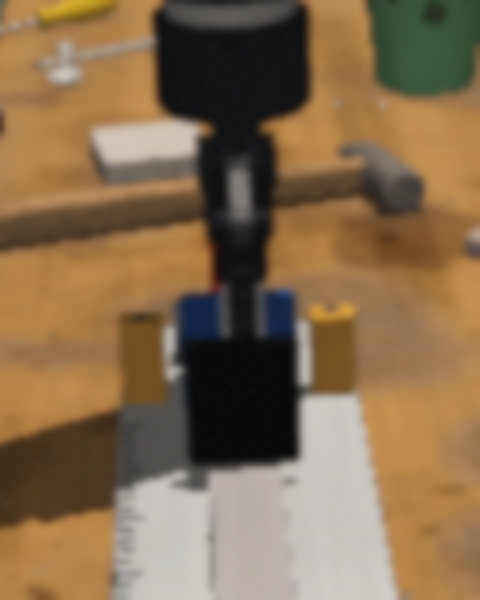

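>>> arm_command:
  fingers: [0, 0, 0, 0, 0, 0]
  dp:
    - [0, 0, -0.003]
    - [0, 0, -0.005]
    - [0, 0, -0.007]
    - [0, 0, -0.009]
    - [0, 0, -0.009]
    - [0, 0, -0.009]
  turn: [0, 0, 0, 0, 0, 0]

```text
clock: 4.47
eef_pos: [0.5371, 0.1139, 0.0653]
tool_rot: [[-1.0, 0.002, -0.013], [0.013, -0.002, -1.0], [-0.002, -1.0, 0.002]]
wrist_force: [-0.2, -12.4, 3.5]
gripper_width: -0.0003
```

>>> arm_command:
  fingers: [0, 0, 0, 0]
  dp:
    - [0, 0, -0.006]
    - [0, 0, -0.009]
    - [0, 0, -0.009]
    - [0, 0, -0.009]
  turn: [0, 0, 0, 0]

```text
clock: 4.8
eef_pos: [0.537, 0.114, 0.0654]
tool_rot: [[-1.0, -0.001, -0.02], [0.02, -0.013, -1.0], [0.0, -1.0, 0.013]]
wrist_force: [1.1, -23.9, 8.2]
gripper_width: 0.0001
```

>>> arm_command:
  fingers: [0, 0, 0, 0, 0, 0, 0, 0, 0]
  dp:
    - [0, 0, 0.008]
    - [0, 0, 0.015]
    - [0, -0.02, 0.015]
    - [0, -0.05, 0.015]
    - [0, -0.085, 0.015]
    - [0.04, -0.085, 0.015]
    - [0.075, -0.085, 0.015]
    - [0.075, -0.085, 0.015]
    - [0.075, -0.085, 0.015]
  turn: [0, 0, 0, 0, 0, 0, 0, 0, 0]

```text
clock: 5.55
eef_pos: [0.4598, 0.1026, 0.151]
tool_rot: [[-1.0, -0.001, -0.018], [0.018, -0.012, -1.0], [0.001, -1.0, 0.012]]
wrist_force: [1.3, -0.4, 0.1]
gripper_width: -0.0003
```

```bash
python3 - <<'E'
from h import *
crop("side","s3c",240,130,120,150,4)
crop("top","t3c",210,200,170,120,4.7)
E
```

```text
(no output)
```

View pics/t3c.png

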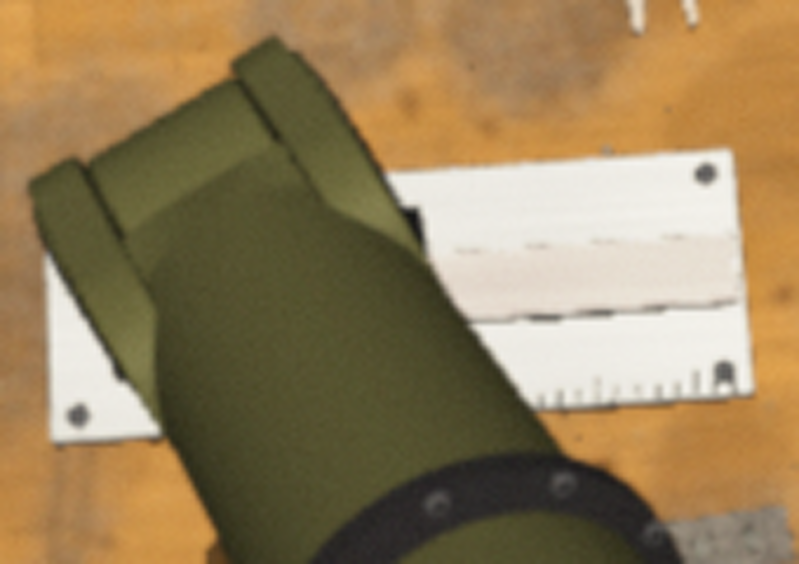

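View pics/s3c.png

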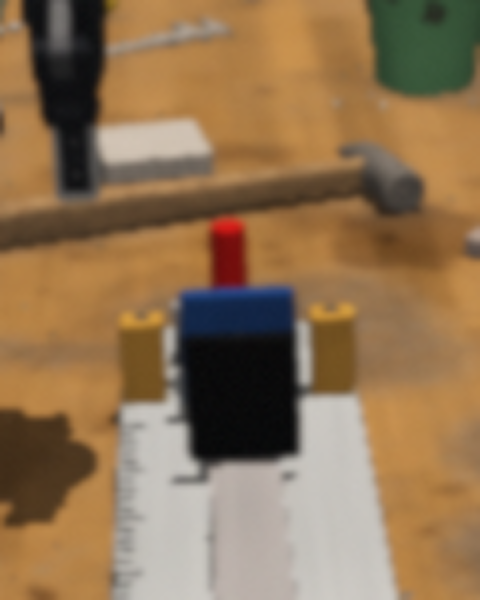

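```bash
python3 - <<'E'
from h import *
s=lambda p,z: onz("side",cr(240,130,4,p),z)
print("knob top",s([[228,224]],.105)[0].round(4))
print("fence top ends (-y edge)",s([[181,293],[294,290]],.086).round(4))
print("handle top",s([[187,334],[298,331]],.092).round(4))
a=onz("top",cr(210,200,4.7,[[190,282]]),.105); print("t2 knob",a.round(4))
E
```

```text
knob top [0.5334 0.1768 0.105 ]
fence top ends (-y edge) [[0.5066 0.1306 0.086 ]
 [0.5647 0.1275 0.086 ]]
handle top [[0.5085 0.0652 0.092 ]
 [0.5621 0.0625 0.092 ]]
t2 knob [[0.5315 0.1703 0.105 ]]
```

>>> arm_command:
  fingers: [0, 0, 0, 0, 0, 0, 0, 0, 0, 0, 0, 0, 0, 0, 0, 0, 0, 0, 0]
  dp:
    - [0, 0, -0.035]
    - [0, 0, -0.075]
    - [0, 0.03, -0.075]
    - [0, 0.06, -0.075]
    - [0, 0.073, -0.075]
    - [0, 0.073, -0.075]
    - [-0.025, 0.073, -0.075]
    - [-0.04, 0.073, -0.075]
    - [-0.048, 0.073, -0.075]
    - [-0.054, 0.073, -0.075]
    - [-0.06, 0.073, -0.075]
    - [-0.066, 0.073, -0.075]
    - [-0.072, 0.073, -0.075]
    - [-0.078, 0.073, -0.075]
    - [-0.082, 0.073, -0.075]
    - [-0.086, 0.073, -0.075]
    - [-0.09, 0.073, -0.075]
    - [-0.09, 0.073, -0.075]
    - [-0.09, 0.073, -0.075]
  turn: [0, 0, 0, 0, 0, 0, 0, 0, 0, 0, 0, 0, 0, 0, 0, 0, 0, 0, 0]

```text
clock: 7.23
eef_pos: [0.5407, 0.1756, 0.0762]
tool_rot: [[-1.0, -0.022, -0.014], [0.015, -0.017, -1.0], [0.022, -1.0, 0.017]]
wrist_force: [-38.4, 1.1, 27.7]
gripper_width: 0.0003
```

```bash
python3 - <<'E'
from h import *
crop("side","s4c",240,130,120,150,4)
E
```

```text
(no output)
```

View pics/s4c.png

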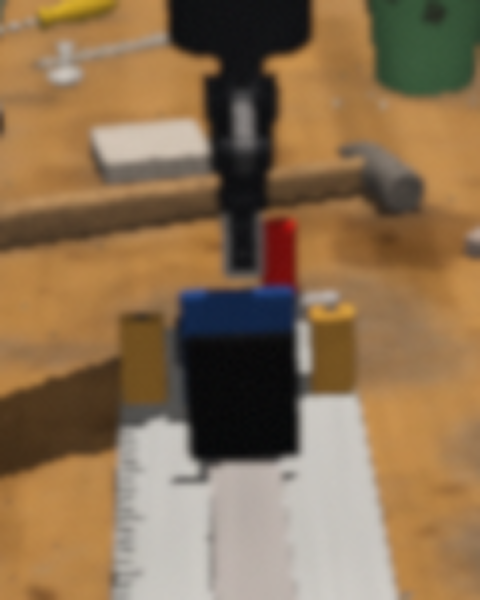

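>>> arm_command:
  fingers: [0, 0, 0, 0, 0, 0, 0, 0, 0, 0]
  dp:
    - [0.012, 0, 0]
    - [0.02, 0, 0]
    - [0.02, -0.03, 0]
    - [0.02, -0.06, 0]
    - [0.02, -0.085, 0.01]
    - [0.012, -0.085, 0.04]
    - [0.004, -0.085, 0.077]
    - [0.004, -0.085, 0.077]
    - [0.004, -0.085, 0.077]
    - [0.004, -0.085, 0.077]
  turn: [0, 0, 0, 0, 0, 0, 0, 0, 0, 0]

```text
clock: 8.12
eef_pos: [0.5381, 0.0998, 0.1627]
tool_rot: [[-1.0, -0.021, -0.016], [0.016, -0.016, -1.0], [0.02, -1.0, 0.017]]
wrist_force: [0.3, 0.4, -0.1]
gripper_width: -0.0001
```

```bash
python3 - <<'E'
from h import *
crop("side","s5c",240,130,120,150,4)
E
```

```text
(no output)
```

View pics/s5c.png

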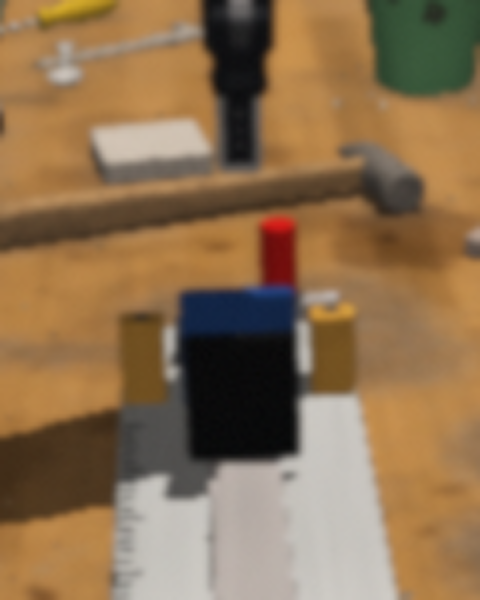

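>>> arm_command:
  fingers: [0, 0, 0, 0, 0, 0, 0, 0, 0, 0, 0, 0]
  dp:
    - [0, 0.03, 0]
    - [0, 0.06, 0]
    - [0, 0.085, 0]
    - [0, 0.095, 0]
    - [0, 0.095, 0]
    - [0, 0.095, 0.004]
    - [0, 0.095, 0.008]
    - [0, 0.095, 0.011]
    - [0, 0.095, 0.014]
    - [0, 0.095, 0.017]
    - [0, 0.095, 0.018]
    - [0, 0.095, 0.018]
  turn: [0, 0, 0, 0, 0, 0, 0, 0, 0, 0, 0, 0]

```text
clock: 9.17
eef_pos: [0.5358, 0.0807, 0.0684]
tool_rot: [[-1.0, -0.02, -0.015], [0.015, -0.016, -1.0], [0.02, -1.0, 0.016]]
wrist_force: [-0.1, -0.1, -0.2]
gripper_width: -0.0001
```

>>> arm_command:
  fingers: [0, 0, 0, 0, 0]
  dp:
    - [0, 0, 0.001]
    - [0, 0, 0.002]
    - [0, 0, 0.003]
    - [0, 0, 0.004]
    - [0, 0, 0.004]
  turn: [0, 0, 0, 0, 0]

```text
clock: 9.58
eef_pos: [0.5358, 0.0775, 0.0685]
tool_rot: [[-1.0, -0.02, -0.014], [0.014, -0.015, -1.0], [0.02, -1.0, 0.016]]
wrist_force: [-0.1, 4.3, 0.6]
gripper_width: -0.0
```

```bash
python3 - <<'E'
from h import *
crop("side","s6c",240,130,120,150,4)
crop("top","t6c",210,200,170,120,4.7)
E
```

```text
(no output)
```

View pics/s6c.png

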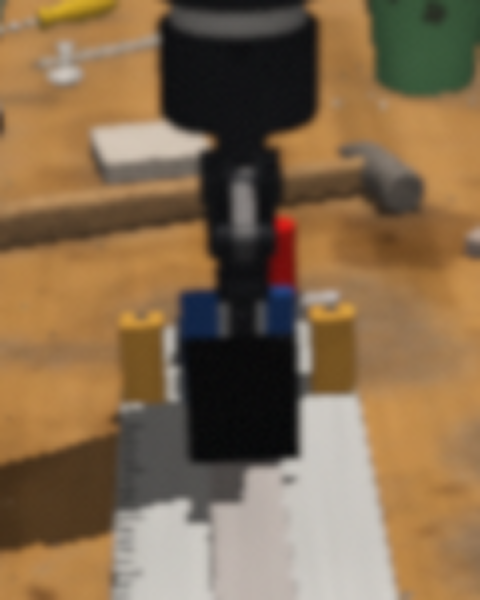

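View pics/t6c.png

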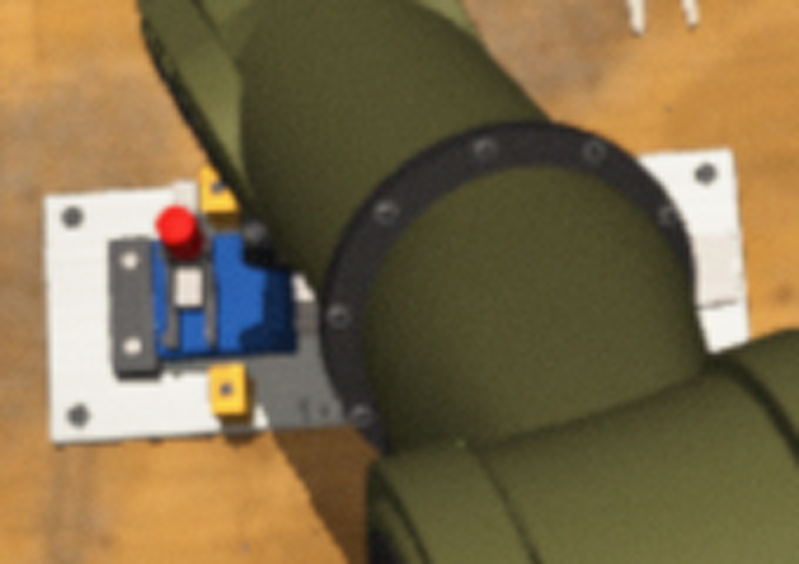

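>>> arm_command:
  fingers: [0, 0, 0, 0, 0, 0, 0]
  dp:
    - [0, 0, 0.001]
    - [0, 0, 0.002]
    - [0, 0, 0.003]
    - [0, 0, 0.004]
    - [0, 0, 0.005]
    - [0, 0, 0.005]
    - [0, 0, 0.005]
  turn: [0, 0, 0, 0, 0, 0, 0]

```text
clock: 10.27
eef_pos: [0.5357, 0.0735, 0.0685]
tool_rot: [[-1.0, -0.02, -0.013], [0.014, -0.014, -1.0], [0.02, -1.0, 0.014]]
wrist_force: [0.1, 6.3, -0.6]
gripper_width: -0.0002
```

>>> arm_command:
  fingers: [0, 0, 0, 0, 0]
  dp:
    - [0, 0, 0.001]
    - [0, 0, 0.002]
    - [0, 0, 0.003]
    - [0, 0, 0.003]
    - [0, 0, 0.003]
  turn: [0, 0, 0, 0, 0]

```text
clock: 10.68
eef_pos: [0.5357, 0.0722, 0.0685]
tool_rot: [[-1.0, -0.02, -0.012], [0.012, -0.012, -1.0], [0.02, -1.0, 0.012]]
wrist_force: [-0.1, 8.8, -0.6]
gripper_width: 0.0001
```

```bash
python3 - <<'E'
from h import *
crop("side","s7c",240,130,120,150,4)
crop("top","t7c",210,200,170,120,4.7)
E
```

```text
(no output)
```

View pics/t7c.png

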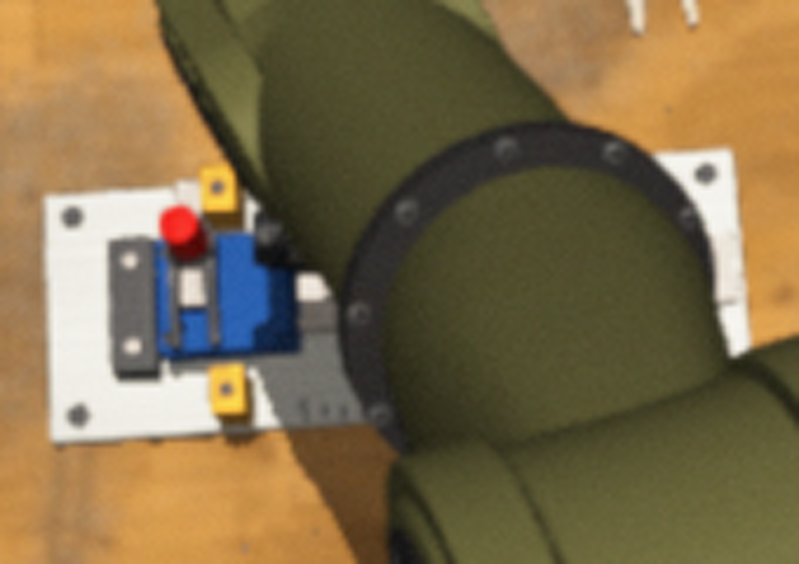

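>>> arm_command:
  fingers: [0, 0, 0, 0, 0, 0, 0]
  dp:
    - [0, 0, 0.001]
    - [0, 0, 0.002]
    - [0, 0, 0.003]
    - [0, 0, 0.004]
    - [0, 0, 0.005]
    - [0, 0, 0.005]
    - [0, 0, 0.005]
  turn: [0, 0, 0, 0, 0, 0, 0]

```text
clock: 11.37
eef_pos: [0.5356, 0.07, 0.0686]
tool_rot: [[-1.0, -0.019, -0.01], [0.01, -0.009, -1.0], [0.019, -1.0, 0.009]]
wrist_force: [-0.9, 10.9, -1.7]
gripper_width: 0.0001
```

>>> arm_command:
  fingers: [0, 0, 0, 0, 0, 0, 0, 0]
  dp:
    - [0, 0, 0.002]
    - [0, 0, 0.003]
    - [0, 0, 0.004]
    - [0, 0, 0.005]
    - [0, 0, 0.006]
    - [0, 0, 0.007]
    - [0, 0, 0.007]
    - [0, 0, 0.007]
  turn: [0, 0, 0, 0, 0, 0, 0, 0]

```text
clock: 12.03
eef_pos: [0.5356, 0.0672, 0.0687]
tool_rot: [[-1.0, -0.018, -0.007], [0.007, -0.004, -1.0], [0.018, -1.0, 0.004]]
wrist_force: [-0.7, 14.1, -1.3]
gripper_width: 0.0
```

```bash
python3 - <<'E'
from h import *
crop("side","s8c",240,130,120,150,4)
crop("top","t8c",210,200,170,120,4.7)
E
```

```text
(no output)
```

View pics/t8c.png

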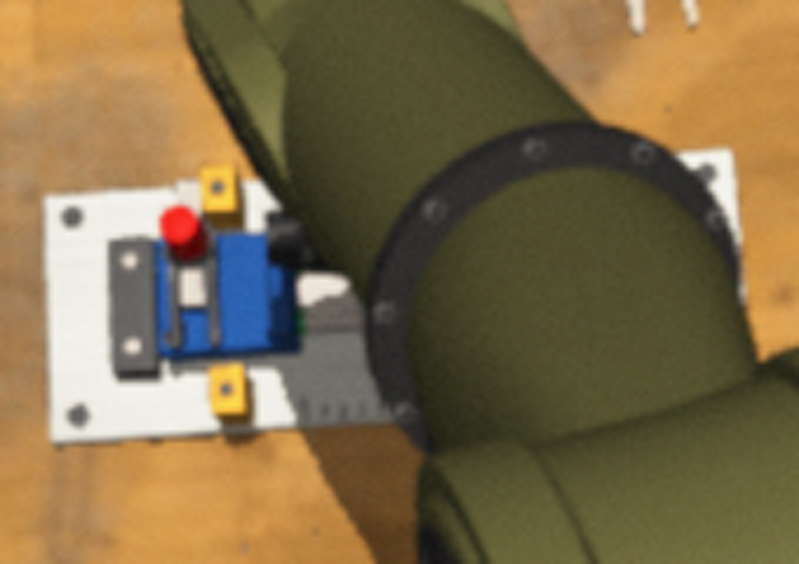

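View pics/s8c.png

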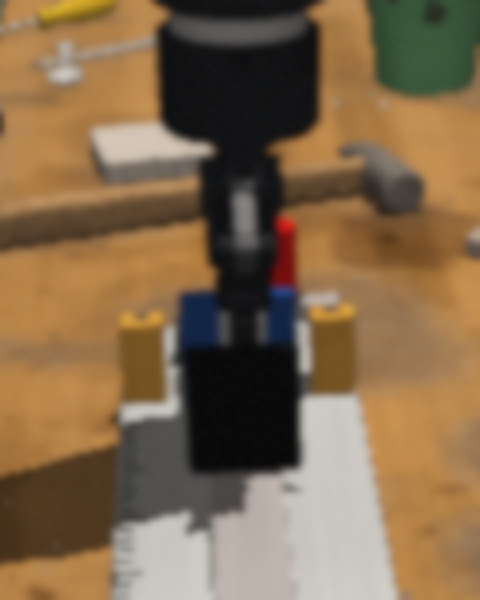

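>>> arm_command:
  fingers: [0, 0, 0, 0, 0, 0, 0, 0, 0, 0, 0, 0, 0, 0, 0, 0, 0, 0]
  dp:
    - [0, 0, 0.004]
    - [0, 0, 0.0045]
    - [0, 0, 0.005]
    - [0, 0, 0.0055]
    - [0, 0, 0.0055]
    - [0, 0, 0.0055]
    - [0, 0, 0.0055]
    - [0, 0, 0.0055]
    - [0, 0, 0.0055]
    - [0, 0, 0.0055]
    - [0, 0, 0.0055]
    - [0, 0, 0.0055]
    - [0, 0, 0.0055]
    - [0, 0, 0.0055]
    - [0, 0, 0.0055]
    - [0, 0, 0.0055]
    - [0, 0, 0.0055]
    - [0, 0, 0.0055]
  turn: [0, 0, 0, 0, 0, 0, 0, 0, 0, 0, 0, 0, 0, 0, 0, 0, 0, 0]

```text
clock: 13.63
eef_pos: [0.5356, 0.0663, 0.0687]
tool_rot: [[-1.0, -0.018, -0.003], [0.003, 0.001, -1.0], [0.018, -1.0, -0.001]]
wrist_force: [-0.3, 14.7, -2.5]
gripper_width: -0.0002
```

```bash
python3 - <<'E'
from h import *
crop("top","t9c",230,220,100,70,8)
E
```

```text
(no output)
```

View pics/t9c.png

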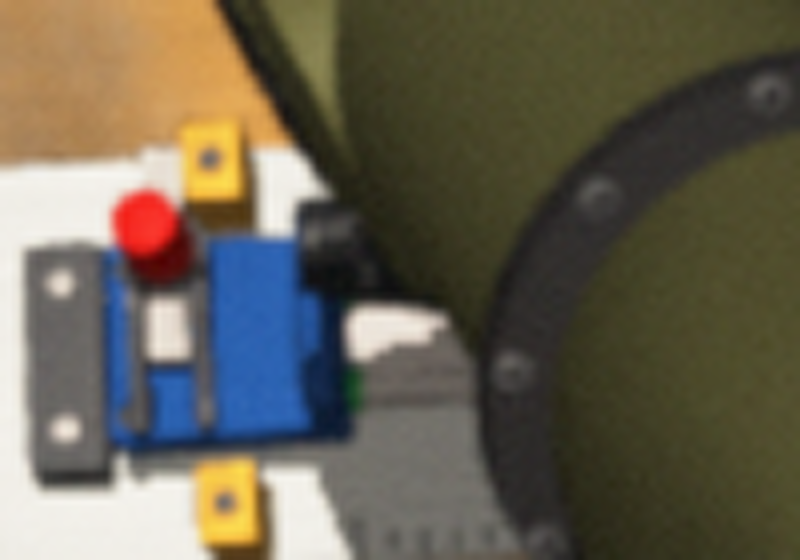

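>>> arm_command:
  fingers: [0, 0, 0, 0, 0, 0, 0, 0, 0, 0, 0, 0, 0, 0, 0, 0, 0, 0]
  dp:
    - [0, 0, 0.0025]
    - [0, 0, 0.001]
    - [0, 0, -0.001]
    - [0, 0, -0.003]
    - [0, 0, -0.005]
    - [0, 0, -0.007]
    - [0, 0, -0.009]
    - [0, 0, -0.011]
    - [0, 0, -0.013]
    - [0, 0, -0.015]
    - [0, 0, -0.018]
    - [0, 0, -0.022]
    - [0, 0, -0.028]
    - [0, 0, -0.031]
    - [0, 0, -0.031]
    - [0, -0.03, -0.031]
    - [0, -0.06, -0.031]
    - [0, -0.09, -0.031]
  turn: [0, 0, 0, 0, 0, 0, 0, 0, 0, 0, 0, 0, 0, 0, 0, 0, 0, 0]

```text
clock: 15.18
eef_pos: [0.5367, 0.0971, 0.1594]
tool_rot: [[-1.0, -0.019, -0.003], [0.003, 0.001, -1.0], [0.019, -1.0, -0.001]]
wrist_force: [0.9, -0.2, -0.2]
gripper_width: 0.0001
```

```bash
python3 - <<'E'
from h import *
print(r.get_obs()["eef_pos"])
crop("side","s10c",240,130,120,150,4)
crop("top","t10c",210,200,170,120,4.7)
E
```

```text
[0.53668556 0.09709354 0.15943058]
```

View pics/s10c.png

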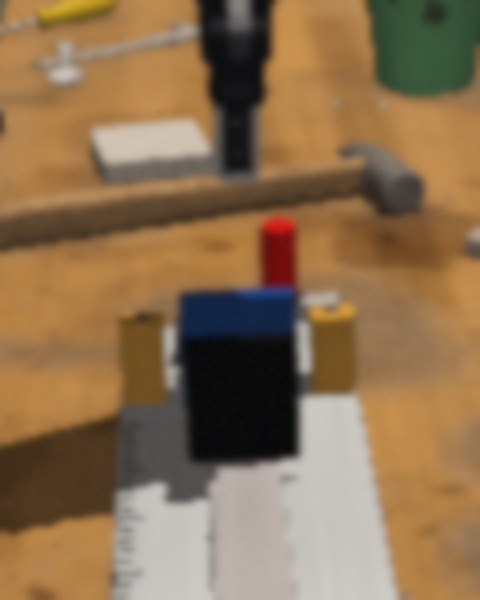

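View pics/t10c.png

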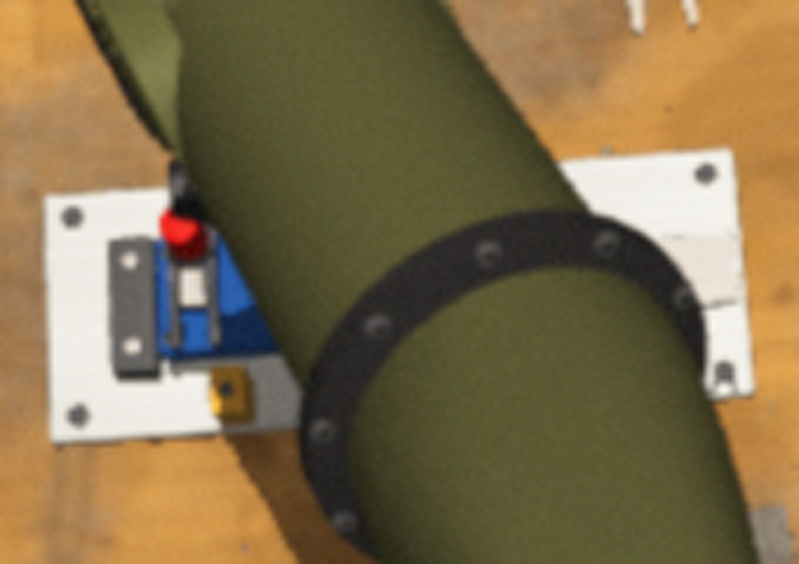

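```bash
python3 - <<'E'
from plant import r
print(r.job_done(), r.get_obs()["wrist_force"])
E
```

```text
the job is handed in; nothing more can be done
the job is handed in; nothing more can be done
```

The job is handed in, and my last checks found everything as the task asks. The hand-in itself reports no verdict.

- **Slide:** I pushed it home against the jaw until the push met a firm stop at 24 N.
- **Bolt:** I threw it fully over to the far side (+x of the rail), against its end stop.
- **Proof pull:** I drew the handle on its own. The slide moved about 1.5–2 mm, which matches the lock's play, and then held. The pull reached 14.7 N, about 12 mm of draw by the spring rate and just under the 13 mm you named. Green showed, red did not. I held it for more than a second and eased it back. The far catch held, so I never needed the near side.
- **Last pictures, just before hand-in:** the handle was back at rest, the knob still over to the far side, and the slide about 1.6 mm from the jaw. The gripper was clear above the jig with almost no force on it. I did not check the bystanders in a picture at the end. The tool stayed over the jig after coming across at a height of 0.23 m, and I saw no contact with them.

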